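Clear the charging dock and load the battery tray the right way round

ROBOT

A 7-joint arm with a two-finger parallel gripper is mounted at the origin on the work surface. World frame = base frame: x ahead of the robot, y to its left, z up, the work surface at z = 0. Lengths are in m, angles in rad, forces in N, time in s.
With the tool pointing down it reaches from about 0.35 to 0.9 m from the base axis. Payload 8.1 kg.
Tool frame: the origin (TCP) lies between the finger pads; the fingertips stand 11 mm ahead of it and the grasp point (between the pads) lies 8 mm behind it; z points along the fingers, y is the line along which they close (so a half turn about z gives the same grasp; the last joint's range is limited). The gripper opens to 92 mm and grips with 3 to 60 N. Pads are 19 mm wide; open, the fingers measure 130 mm over their backs; the gripper's body (75 mm by 190 mm) begins 47 mm behind the grasp point.
Start: joints at [1.247, 0.434, 0.025, 1.573, -0.012, 1.134, -0.075], TCP at [0.137, -0.61, 0.238] pointing down, gripper open.
Joint ranges: [-2.62, 2.62], [-0.44, 2.09], [-1.27, 1.32], [0.08, 2.57], [-1.32, 4.46], [0.12, 2], [-2.74, 2.74]. Speed limits (rad/s): [2.22, 2.22, 3.01, 3.01, 3.14, 3.14, 3.14].

INTERFACE

Orientations are given as a rotation vector (axis times angle).
In Python, from cell import observe, get_image, camera_params, sign_off gives the robot as it stands.
- The arm moves only by the shell command python3 -m pendant 'ROWS' [FORCE]. ROWS is JSON, one flat list of numbers, 7 for each row, row after row: the shift along the tool's x, y, z in m, then the turn, a rotation vector about the tool's x, y, z in rad, then the finger opening in m, from 0 to 0.0918. In form: [dx, dy, dz, rx, ry, rz, jaw, dx, dy, dz, rx, ry, rz, jaw, ...]. A call has 1 to 10 rows; each row shifts and turns the commanded pose from where the row before left it, along the tool's axes as they then stand; what a row does not reach is not made up. A row lasts 1/8 s, in which the tool goes at most 62.5 mm and 10.7 degrees, less where a joint would pass 70% of its speed; a pose out of reach is approached as far as the arm can. A call is refused whole if a number of a shift passes 0.0625 or a number of a turn 0.188, either way. A call with a gripper value outside its range is refused whole. The fingers move at their own pace and stop on an object; FORCE is the grip in N (left out, the last holds). Time passes only in rows, so rows that do not move let the fingers close. It gives the time, the measured TCP pose, the force, the opening and the grip force at its end, in the units of the state.
- observe(): the state, without advancing time (a new reading comes with each control period).
- get_image(name): name is "scene" or "side" or "wrist"; returns the picture (480x640x3 uint8, red, green, blue); there is no depth.
- camera_params(name): a dict with "intrinsics" (3x3 intrinsics, pixels), "eye" and "rotation" of the camera in the world; the wrist camera has in their place "T_tool_cam" (4x4, takes a point from camera to tool coordinates, whose origin is the TCP and whose axes are the flange's). Camera axes: x right, y down, z forward; pixel columns grow to the right and rows downward; lengths in m; the calibration is good to about 2 mm. A picture is of the moment at which its call begins: read the wrist's pose just before it. camera_params takes no time and is no camera call.
- sign_off(): hands the job in; it is judged then, once.
The state is a dict: "clock": time; "joints": joint angles; "dq": joint speeds; "joint_efforts": joint torques, N m; "position": TCP position; "ee_rot": TCP orientation; "force": force on the tool from outside, world axes, zero at the start; "ft_torque": the same for the moment, N m; "width": opening from 0.0 (shut) to 1.0 (fully open); "gripper_force": force on a finger pad.
Only numpy, scipy, OpenCV 4.12 (cv2) and the standard library are available. Lean on these libraries where they do the work, as an engineer would, in place of code of your own. Each camera call takes 0.05 s, during which the arm holds its last target. There are 200 camera calls.

TASK

Take the dead cell pack out of the charging dock's rails and put it in the scrap bin. Then turn the battery tray end for end and slide it into the rails, plain end first, until it is fully home against the charger head. Leave the other things on the bench where they are.

Things in the scene. Friction and masses are not known exactly. Their poses are not given: they have to be found in the camera images.
- dock: Metal charging dock fixed to the bench. Origin at bench level, middle of the rails' mouth; +x into the rails, z up. Floor plate 6 mm thick, 140 wide, from x=-150 (open landing before the mouth). Two rails x=0 to 128 mm, inner faces 95 apart, funnelled to 108 at the mouth over the first 18 mm. Lips over the rails from x=12, 72 apart, underside at z=19, top 24: the tray can only slide in.
- dock_stop (a point): Where the tray's nose stops: on the face of the grey charger head (140 wide, 70 high, dock x=128 to 190 mm), 128 mm ahead of the mouth, 10 mm above the bench; axes as the dock. Tray home: tray_nose here, tray +x along dock +x, handle centre 75 mm before this point.
- tray_handle (a point): Centre of the handle of the loose cream plastic battery tray (0.3 to 0.6 kg), mid-length, 54 mm above its underside; +x towards the tray's plain nose end, z up. The handle is a grey block, 44 (x) x 30 (y) mm, from 40 to 66 mm above the underside; it can be gripped across either way. Tray base 150 x 90 x 8 mm, box on it 144 x 64 up to 32 mm. Starts flat on the bench, roughly the wrong way round.
- tray_tail (a point): Middle of the tray's tail end face, 75 mm behind the handle centre, 4 mm above the underside. Here two ears, 18 long and 12 high, make the tray 124 mm wide: they cannot enter the rails, and at home stand 4 mm short of the mouth.
- tray_nose (a point): Middle of the front face of the tray's base plate at its plain nose end (90 mm wide, two brass contacts above): 75 mm ahead of the handle centre, 4 mm above the underside.
- pack_centre (a point): Loose dead cell pack, six upright cells bound with a black band, about 0.3 kg: 66 (x) x 44 (y) x 50 mm high; point at its centre, 25 mm up; z up. It starts standing on the dock's floor between the rails, its length roughly along them.
- scrap: Fixed open grey plastic scrap bin: 130 (x) x 160 (y) x 40 mm high, walls and floor 4 mm; origin at the centre of its underside, z up.
- driver: Bystander: screwdriver about 190 mm long lying on the bench. Not to be disturbed.
- spanner: Bystander: wrench 160 mm long lying on the bench. Not to be disturbed.
- spool: Bystander: solder spool, 60 mm across, 46 high; origin under its centre. Not to be disturbed.
- cleaner: Bystander: cleaner bottle, 60 mm across, 140 high; origin under its centre. Not to be disturbed.
Things that resemble listed ones, but are neither listed nor needed, are in the scene too. Leave any pink or turquoise look-alike of the scrap alone.

How it is judged:
By the outcome, as a careful person would: the job done as asked, in the order asked, and still so for the second after the job is handed in, with the robot touching nothing.
It also fails if it takes over 69 s, if anything falls off the work surface, if the arm or the gripper's body presses on something with over 40 N, if the wrist force passes 120 N, or if a joint passes its speed limit or range.

## Working session

There is one attempt and no reset: what is moved stays moved. The work goes in short steps, Python scripts to look and compute and a shell command to move; the robot and the scene stay as the last step left them, time stands still between calls to the robot, and variables do not carry over. Pictures are saved under pics/ and viewed, at most 10 in all, crops included, and the job is handed in when it is done.

```bash
ls; mkdir -p pics
cat > h.py <<'E'
import numpy as np, cv2
from cell import observe, get_image, camera_params
from scipy.spatial.transform import Rotation as R
def save(n,f):
    im=get_image(n); cv2.imwrite('pics/'+f,im[:,:,::-1]); return im
def cam(n,st=None):
    p=camera_params(n); K=np.array(p['intrinsics'])
    if 'eye' in p: return K,np.array(p['rotation']),np.array(p['eye'])
    st=st or observe(); T=np.eye(4); T[:3,:3]=R.from_rotvec(st['ee_rot']).as_matrix(); T[:3,3]=st['position']
    T=T@np.array(p['T_tool_cam']); return K,T[:3,:3],T[:3,3]
def ray(c,u,v,z):
    K,Rm,e=c; d=Rm@np.linalg.solve(K,[u,v,1.]); return e+d*(z-e[2])/d[2]
def proj(c,P):
    K,Rm,e=c; q=K@(Rm.T@(np.array(P)-e)); return q[:2]/q[2]
E
python3 - <<'E'
from h import *
s=observe(); print({k:np.round(v,3) for k,v in s.items()})
print(R.from_rotvec(s['ee_rot']).as_matrix().round(3))
for n in('scene','side'):
    save(n,n+'0.png'); print(n,[np.round(a,3).tolist() for a in cam(n)])
print(camera_params('wrist'))
E
```

```text
pics
{'clock': np.float64(0.0), 'joints': array([ 1.247,  0.435,  0.025,  1.574, -0.012,  1.134, -0.075]), 'dq': array([-0.   ,  0.001, -0.   ,  0.001, -0.001, -0.001,  0.   ]), 'joint_efforts': array([ 1.0000e-03, -6.6785e+01,  9.8600e-01, -3.1446e+01, -6.0000e-02,
        4.3000e-02,  0.0000e+00]), 'position': array([ 0.137, -0.609,  0.237]), 'ee_rot': array([-3.121, -0.346,  0.   ]), 'force': array([ 0.585, -1.078, -0.429]), 'ft_torque': array([-0.01 ,  0.003, -0.004]), 'gripper_force': np.float64(0.0), 'width': np.float64(1.004)}
[[ 0.976  0.219 -0.   ]
 [ 0.219 -0.976  0.001]
 [-0.    -0.002 -1.   ]]
scene [[[496.171, 0.0, 321.102], [0.0, 496.171, 243.466], [0.0, 0.0, 1.0]], [-2.101, -1.567, 0.495], [1.188, -0.277, 1.188]]
side [[[450.28, 0.0, 313.234], [0.0, 450.28, 230.91], [0.0, 0.0, 1.0]], [-0.597, 2.628, -1.196], [0.078, 0.686, 0.798]]
{'intrinsics': array([[394.49135373,   0.        , 319.41593033],
       [  0.        , 394.49135373, 240.14526674],
       [  0.        ,   0.        ,   1.        ]]), 'T_tool_cam': array([[ 7.49450973e-04, -9.60239463e-01, -2.79176667e-01,
         7.55763685e-02],
       [ 9.99999714e-01,  7.46778643e-04,  1.15928155e-04,
         8.08776919e-05],
       [ 9.71643833e-05, -2.79176674e-01,  9.60239749e-01,
        -1.47332495e-01],
       [ 0.00000000e+00,  0.00000000e+00,  0.00000000e+00,
         1.00000000e+00]])}
```

View pics/scene0.png

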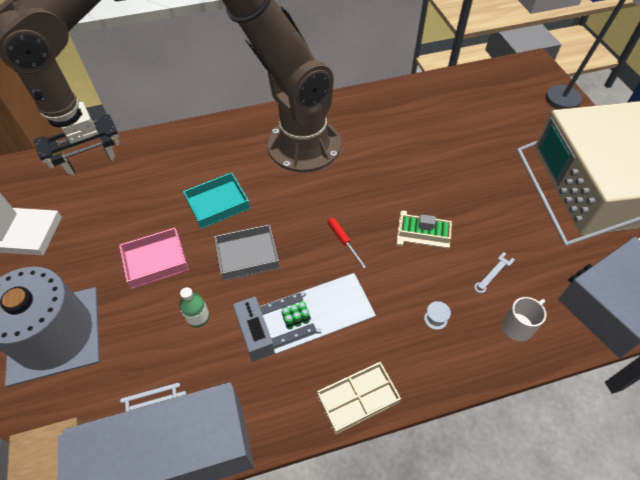

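View pics/side0.png

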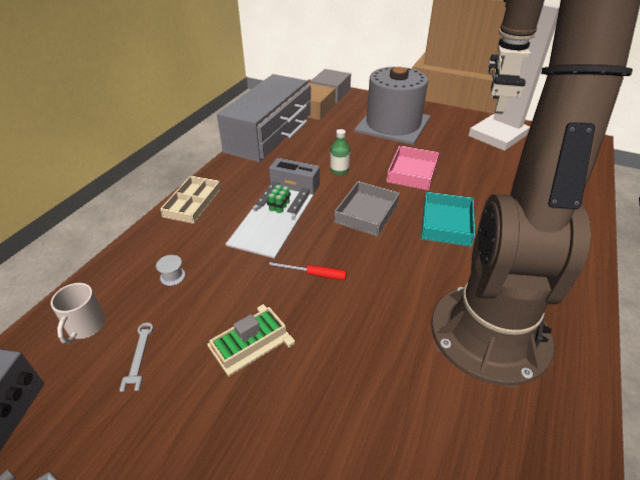

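The scene view shows the dock head at about (255,325) with its mouth facing right (+y), and the pack at (296,315). The grey bin is at (247,251). The tray handle is at (428,221), with the ears on the left, so the nose faces +y. The driver lies at (347,242) between them. The cream tray at (358,397) is a look-alike.

```bash
sed -i "s/return K,np.array(p\['rotation'\]),/return K,(lambda r: r if r.ndim==2 else R.from_rotvec(r).as_matrix())(np.array(p['rotation'])),/" h.py
python3 - <<'E'
from h import *
c=cam('scene'); c2=cam('side'); print(proj(c,[0,0,0]),proj(c2,[0,0,0]),proj(c,[.137,-.61,.238]))
im=cv2.imread('pics/scene0.png'); hsv=cv2.cvtColor(im,cv2.COLOR_BGR2HSV)
def P(u,v,z): return ray(c,u,v,z)[:2].round(3)
print('bin',P(247,246,.04)); print('driver tip/handle',P(364,266,.005),P(332,221,.012))
print('spool',P(437,310,.046),'bottle',P(187,293,.14),'spanner',P(512,256,.004),P(480,290,.004))
# green pack & cells
H,S,V=cv2.split(hsv)
g=((H>45)&(H<80)&(S>120)).astype('uint8')
for nm,(x0,y0,x1,y1),z in(('pack',(270,295,320,335),.056),('cells',(395,205,460,250),.03)):
    m=np.zeros_like(g); m[y0:y1,x0:x1]=g[y0:y1,x0:x1]; v,u=np.nonzero(m); print(nm,len(u),P(u.mean(),v.mean(),z))
# floor plate landing
m=((S<60)&(V>170)).astype('uint8'); m[:270]=0;m[360:]=0;m[:,:300]=0;m[:,385:]=0
cn=max(cv2.findContours(m,0,1)[0],key=cv2.contourArea); q=cv2.approxPolyDP(cn,4,True)[:,0]
for a in q: print('plate',a,P(*a,.006))
m=((H>12)&(H<35)&(S<110)&(V>170)).astype('uint8'); m[:205]=0;m[252:]=0;m[:,:390]=0;m[:,460:]=0
pts=np.argwhere(m)[:,::-1]; q=cv2.approxPolyDP(cv2.convexHull(pts.astype('int32')),2,True)[:,0]
for a in q: print('tray',a,P(*a,.008))
m=((S<60)&(V>60)&(V<160)).astype('uint8'); m[:212]=0;m[230:]=0;m[:,:415]=0;m[:,440:]=0
v,u=np.nonzero(m); print('handle',len(u),u.mean(),v.mean(),P(u.mean(),v.mean(),.06))
E
```

```text
[303.06857175 144.76324291] [489.20850813 332.8697343 ] [ 89.48934891 162.318639  ]
bin [ 0.378 -0.264]
driver tip/handle [0.515 0.037] [ 0.343 -0.004]
spool [0.717 0.16 ] bottle [ 0.542 -0.431] spanner [0.604 0.449] [0.677 0.313]
pack 268 [ 0.633 -0.19 ]
cells 411 [0.453 0.242]
plate [353 273] [ 0.528 -0.   ]
plate [300 292] [ 0.544 -0.157]
plate [306 294] [ 0.555 -0.143]
plate [303 300] [ 0.57  -0.155]
plate [311 317] [ 0.624 -0.148]
plate [300 327] [ 0.644 -0.184]
plate [313 323] [ 0.642 -0.148]
plate [321 332] [ 0.673 -0.135]
plate [300 343] [ 0.686 -0.195]
plate [375 315] [0.667 0.014]
tray [451 221] [0.443 0.335]
tray [449 246] [0.523 0.291]
tray [397 243] [0.47  0.153]
tray [401 211] [0.365 0.207]
handle 144 425.7638888888889 223.4375 [0.463 0.236]
```

```bash
cat >> h.py <<'E'
def yaw(s): M=R.from_rotvec(s['ee_rot']).as_matrix(); return np.degrees(np.arctan2(M[1,0],M[0,0]))
def plan(x,y,z,yw=None):
    s=observe(); M=R.from_rotvec(s['ee_rot']).as_matrix(); d=M.T@(np.array([x,y,z])-s['position'])
    print('shift',d.round(4),'dist',np.linalg.norm(d).round(3))
    if yw is not None: w=yw-yaw(s); print('rz',np.round(-np.radians(w),3))
    print('yaw',round(yaw(s),2),'z-axis',M[:,2].round(4),'pos',s['position'].round(4),'j',s['joints'].round(2),'t',s['clock'])
E
python3 -c "
from h import *
plan(.615,-.11,.30,96)"
```

```text
shift [ 0.576  -0.3827 -0.0625] dist 0.694
rz -1.455
yaw 12.65 z-axis [-5.0e-04  1.3e-03 -1.0e+00] pos [ 0.1367 -0.6094  0.237 ] j [ 1.25  0.44  0.02  1.57 -0.01  1.13 -0.08] t 0.1
```

```bash
python3 -m pendant '[0.048,-0.032,-0.005,0,0,0,0.08,0.048,-0.032,-0.005,0,0,0,0.08,0.048,-0.032,-0.005,0,0,0,0.08,0.048,-0.032,-0.005,0,0,0,0.08,0.048,-0.032,-0.005,0,0,0,0.08,0.048,-0.032,-0.005,0,0,0,0.08,0.048,-0.032,-0.005,0,0,0,0.08,0.048,-0.032,-0.005,0,0,0,0.08,0.048,-0.032,-0.005,0,0,0,0.08,0.048,-0.032,-0.005,0,0,0,0.08]'
python3 -m pendant '[0.048,-0.032,-0.005,0,0,0,0.08,0.048,-0.032,-0.007,0,0,0,0.08,0,0,0,0,0,-0.182,0.08,0,0,0,0,0,-0.182,0.08,0,0,0,0,0,-0.182,0.08,0,0,0,0,0,-0.182,0.08,0,0,0,0,0,-0.182,0.08,0,0,0,0,0,-0.182,0.08,0,0,0,0,0,-0.182,0.08,0,0,0,0,0,-0.182,0.08]'
python3 -m pendant '[0,0,0,0,0,0,0.08]'
python3 - <<'E'
from h import *
plan(.615,-.11,.30,96)
s=observe(); im=save('wrist','w1.png'); c=cam('wrist',s)
np.save('w1c.npy',np.hstack([c[0],c[1],c[2][:,None]]))
E
```

```text
clock: 1.35
position: [0.536, -0.1911, 0.2877]
ee_rot: [3.122, 0.345, -0.001]
force: [0.2, -0.7, 0.3]
width: 0.871
gripper_force: 0.0
clock: 2.6
position: [0.6145, -0.1091, 0.2992]
ee_rot: [-2.093, -2.342, 0.001]
force: [0.4, 0.5, -0.7]
width: 0.87
gripper_force: 0.0
clock: 2.72
position: [0.6146, -0.1093, 0.2992]
ee_rot: [-2.102, -2.334, 0.001]
force: [0.1, -0.1, -0.0]
width: 0.87
gripper_force: 0.0
shift [-0.0008  0.0004 -0.0008] dist 0.001
rz -0.0
yaw 95.99 z-axis [-9.e-04  3.e-04 -1.e+00] pos [ 0.6146 -0.1093  0.2992] j [ 0.46  0.45 -0.56  1.45  0.24  1.31 -0.01] t 2.725
```

View pics/w1.png

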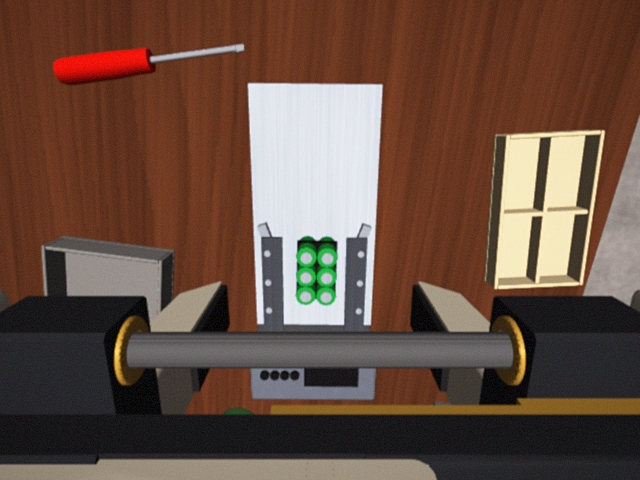

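The wrist view shows the pack's six caps centred near (316,278). The lips' inner edges are at columns 283 and 347, and the landing's end edge runs from (249,84) to (381,84). The head front is at row 325 and the bin is partly visible at left.

Run:
```python
from h import *
a=np.load('w1c.npy'); c=(a[:,:3],a[:,3:6],a[:,6]); im=cv2.imread('pics/w1.png'); hsv=cv2.cvtColor(im,cv2.COLOR_BGR2HSV); H,S,V=cv2.split(hsv)
P=lambda u,v,z: ray(c,u,v,z)[:2].round(4)
# plate edges sub-pixel: fit lines
m=((V>190)&(S<60)).astype('uint8')
rows=range(95,215); L=[];Rr=[]
for r in rows:
    x=np.nonzero(m[r,200:420])[0]+200; L.append(ray(c,x.min()-.5,r,.006)[:2]); Rr.append(ray(c,x.max()+.5,r,.006)[:2])
T=[]
for u in range(255,376): y=np.nonzero(m[60:120,u])[0]+60; T.append(ray(c,u,y.min()-.5,.006)[:2])
for n,p in(('L',L),('R',Rr),('T',T)):
    vx,vy,x,y=cv2.fitLine(np.float32(p),cv2.DIST_HUBER,0,.001,.001).ravel(); print(n,np.degrees(np.arctan2(vy,vx)),p[0],p[-1])
print('T corners',P(249,83.5,.006),P(382,83.5,.006))
print('lips',[P(u,v,.024) for u,v in((283,237),(347,237),(283,323),(347,323),(262,237),(368,237))])
print('head face bottom/top-front',P(316,325,.006),P(252,368,.07),P(375,368,.07))
print('pack caps',P(316.5,277.7,.056),[P(u,v,.056) for u,v in((306,258),(327,258),(306,297),(326,297))])
g=((H>45)&(H<80)&(S>100)).astype('uint8'); g[:225]=0;g[310:]=0;g[:,:285]=0;g[:,350:]=0
print('green box',cv2.boundingRect(cv2.findNonZero(g)),cv2.minAreaRect(cv2.findNonZero(g)))
print('bin rim',[P(u,v,.04) for u,v in((61,238),(173,250))])
c=cam('scene'); im=cv2.imread('pics/scene0.png'); H,S,V=cv2.split(cv2.cvtColor(im,cv2.COLOR_BGR2HSV))
m=((S<50)&(V<165)).astype('uint8'); m[:222]=0;m[280:]=0;m[:,:210]=0;m[:,285:]=0
cn=max(cv2.findContours(m,0,1)[0],key=cv2.contourArea); q=cv2.approxPolyDP(cv2.convexHull(cn),4,True)[:,0]
for a in q: print('bin',a,ray(c,*a,.04)[:2].round(3),ray(c,*a,0)[:2].round(3))
```

```text
L -84.49659 [ 0.52939743 -0.01155621] [ 0.5409952  -0.13879231]
R -84.489876 [0.66836299 0.00313146] [ 0.68056311 -0.12402283]
T 5.6928625 [5.35514992e-01 4.34756218e-04] [0.66008585 0.01262008]
T corners [ 5.293e-01 -2.000e-04] [0.6672 0.0144]
lips [array([ 0.579 , -0.1571]), array([ 0.6498, -0.1496]), array([ 0.5874, -0.2629]), array([ 0.663 , -0.2549]), array([ 0.5557, -0.1596]), array([ 0.673 , -0.1471])]
head face bottom/top-front [ 0.6275 -0.2711] [ 0.5601 -0.2963] [ 0.6943 -0.282 ]
pack caps [ 0.62   -0.1888] [array([ 0.6068, -0.168 ]), array([ 0.6286, -0.1657]), array([ 0.611 , -0.2121]), array([ 0.6324, -0.2098])]
green box (296, 237, 41, 68) ((316.0, 270.5), (67.0, 40.0), 90.0)
bin rim [array([ 0.3435, -0.1786]), array([ 0.4629, -0.1795])]
bin [269 225] [ 0.325 -0.189] [ 0.295 -0.186]
bin [278 267] [ 0.471 -0.197] [ 0.446 -0.195]
bin [223 279] [ 0.465 -0.348] [ 0.44 -0.35]
bin [214 236] [ 0.318 -0.347] [ 0.287 -0.35 ]
```

```bash
python3 -c "
from h import *
plan(.620,-.189,.040,95.5)"
```

```text
shift [-0.08   -0.0026  0.2593] dist 0.271
rz 0.006
yaw 95.83 z-axis [-7.e-04  3.e-04 -1.e+00] pos [ 0.6146 -0.1092  0.2993] j [ 0.46  0.45 -0.56  1.45  0.24  1.31 -0.01] t 2.775
```

```bash
python3 -m pendant '[-0.04,-0.0013,0.03,0,0,0.006,0.075,-0.04,-0.0013,0.03,0,0,0,0.075,0,0,0.05,0,0,0,0.075,0,0,0.05,0,0,0,0.075,0,0,0.045,0,0,0,0.075,0,0,0.03,0,0,0,0.075,0,0,0.0245,0,0,0,0.075,0,0,0,0,0,0,0.075]'
python3 -c "
from h import *
plan(.620,-.189,.040,95.5)"
python3 -m pendant '[0,0,0,0,0,0,0.03,0,0,0,0,0,0,0.03,0,0,0,0,0,0,0.03,0,0,0,0,0,0,0.03]' 25
python3 -m pendant '[0,0,-0.03,0,0,0,0.03,0,0,-0.04,0,0,0,0.03,0,0,-0.04,0,0,0,0.03,0,0,0,0,0,0,0.03]'
python3 - <<'E'
from h import *
plan(.383,-.270,.15,92)
save('wrist','w2.png')
E
```

```text
clock: 3.78
position: [0.6192, -0.1887, 0.0385]
ee_rot: [-2.11, -2.324, 0.003]
force: [-0.1, 0.3, 1.3]
width: 0.819
gripper_force: 0.0
shift [-0.0003  0.0007 -0.0015] dist 0.002
rz 0.001
yaw 95.54 z-axis [-3.3e-03  5.0e-04 -1.0e+00] pos [ 0.6192 -0.1887  0.0385] j [ 0.5   0.73 -0.45  1.67  0.4   0.84 -0.02] t 3.775
clock: 4.28
position: [0.6203, -0.1892, 0.0408]
ee_rot: [2.108, 2.329, -0.001]
force: [-2.0, -0.5, 5.6]
width: 0.477
gripper_force: 24.9
clock: 4.78
position: [0.6224, -0.189, 0.1535]
ee_rot: [2.105, 2.326, 0.005]
force: [0.1, -0.6, -2.9]
width: 0.474
gripper_force: 24.9
shift [-0.0568 -0.2463  0.0022] dist 0.253
rz 0.065
yaw 95.71 z-axis [ 0.0056 -0.0012 -1.    ] pos [ 0.6224 -0.189   0.1535] j [ 0.54  0.6  -0.51  1.58  0.32  1.04  0.04] t 4.775
```

View pics/w2.png

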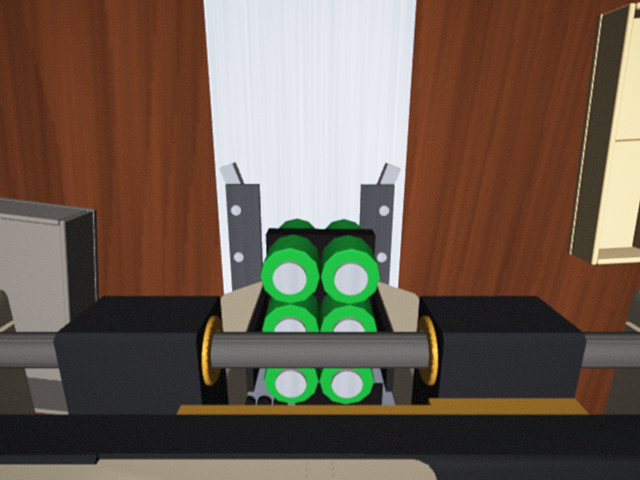

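The pack is held (43.5 mm wide, about 3 N) and clear of the rails.

```bash
python3 -m pendant '[-0.0114,-0.0493,0,0,0,0.013,0.03,-0.0114,-0.0493,0,0,0,0.013,0.03,-0.012,-0.049,0,0,0,0.013,0.03,-0.0125,-0.0488,0,0,0,0.013,0.03,-0.0125,-0.0488,0,0,0,0.013,0.03,0,0,0,0,0,0,0.03]'
python3 - <<'E'
from h import *
plan(.383,-.270,.043,92)
im=save('scene','s2.png'); cv2.imwrite('pics/s2c.png',cv2.resize(im[190:300,190:320,::-1],None,fx=5,fy=5))
E
```

```text
clock: 5.58
position: [0.3748, -0.2677, 0.1484]
ee_rot: [-2.185, -2.251, 0.005]
force: [1.1, 1.0, -3.9]
width: 0.478
gripper_force: 24.9
shift [-0.0026  0.0088  0.1053] dist 0.106
rz -0.005
yaw 91.7 z-axis [-0.006  0.001 -1.   ] pos [ 0.3748 -0.2677  0.1484] j [ 0.94  0.33 -0.54  2.03  0.23  0.84  0.3 ] t 5.575
```

View pics/s2c.png

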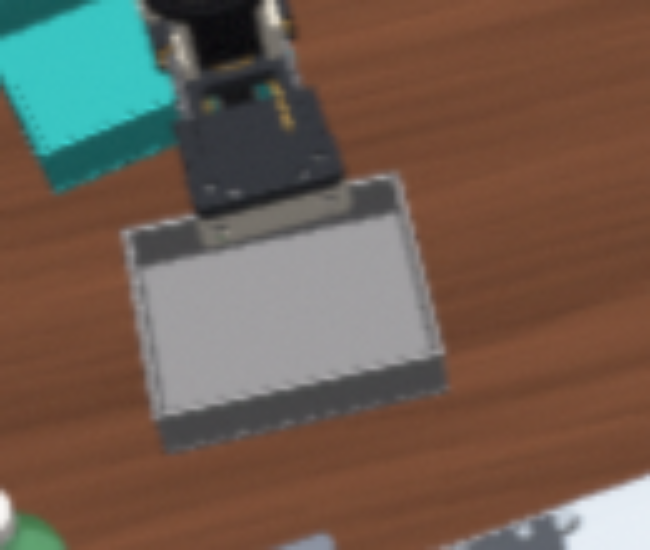

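The close-up shows the bin rim corners at (125,230), (398,175), (443,355) and (157,415), giving a centre of about (0.386, -0.267). That agrees with my estimate, so I'm lowering and releasing.

```bash
python3 -m pendant '[0,0.0105,0,0,0,0,0.03,0,0,0.04,0,0,0,0.03,0,0,0.04,0,0,0,0.03,0,0,0.024,0,0,0,0.03,0,0,0,0,0,0,0.03]'
python3 -m pendant '[0,0,0,0,0,0,0.062,0,0,0,0,0,0,0.062,0,0,-0.03,0,0,0,0.062,0,0,-0.05,0,0,0,0.062,0,0,-0.05,0,0,0,0.062,0,0,-0.06,0,0,0,0.062,0,0,-0.02,0,0,0,0.08,0,0,0,0,0,0,0.08]'
python3 -c "
from h import *
plan(.43,.2,.27,96)"
```

```text
clock: 6.25
position: [0.3915, -0.2647, 0.0444]
ee_rot: [-2.177, -2.26, -0.001]
force: [-0.9, -0.1, -2.1]
width: 0.477
gripper_force: 24.9
clock: 7.25
position: [0.3919, -0.2668, 0.2587]
ee_rot: [2.179, 2.256, 0.0]
force: [-0.0, 0.8, -0.4]
width: 0.839
gripper_force: 0.0
shift [ 0.4652  0.0543 -0.0128] dist 0.469
rz -0.07
yaw 91.98 z-axis [ 0.004  -0.0035 -1.    ] pos [ 0.3919 -0.2668  0.2587] j [ 0.98  0.22 -0.58  1.86  0.14  1.09  0.38] t 7.25
```

```bash
python3 -m pendant '[0.048,0.0125,-0.001,0,0,0,0.08,0.048,0.0125,-0.001,0,0,0,0.08,0.048,0.0125,-0.001,0,0,0,0.08,0.048,0.0125,-0.001,0,0,0,0.08,0.048,0.0125,-0.001,0,0,0,0.08,0.048,0.0125,-0.001,0,0,0,0.08,0.048,0.0125,-0.001,0,0,0,0.08,0.048,0.0125,-0.001,0,0,0,0.08,0.048,0.0125,-0.001,0,0,0,0.08,0.048,0.0125,-0.001,0,0,0,0.08]'
python3 -m pendant '[0,0,0,0,0,-0.18,0.08,0,0,0,0,0,-0.18,0.08,0,0,0,0,0,-0.18,0.08,0,0,0,0,0,-0.18,0.08,0,0,0,0,0,-0.18,0.08,0,0,0,0,0,-0.18,0.08,0,0,0,0,0,0,0.08]'
python3 - <<'E'
from h import *
plan(.45,.2465,.06,154)
s=observe(); im=save('wrist','w3.png'); c=cam('wrist',s)
np.save('w3c.npy',np.hstack([c[0],c[1],c[2][:,None]]))
E
```

```text
clock: 8.5
position: [0.4988, 0.219, 0.2651]
ee_rot: [-2.182, -2.259, 0.002]
force: [1.7, -0.3, 0.6]
width: 0.87
gripper_force: 0.0
clock: 9.38
position: [0.4986, 0.2175, 0.2651]
ee_rot: [-0.711, -3.058, 0.001]
force: [0.0, 0.5, -0.1]
width: 0.875
gripper_force: 0.0
shift [0.0561 0.0048 0.2052] dist 0.213
rz -0.003
yaw 153.83 z-axis [-0.0018 -0.     -1.    ] pos [0.4986 0.2175 0.2651] j [ 0.23  0.48 -1.06  1.67  0.44  1.25  0.19] t 9.375
```

View pics/w3.png

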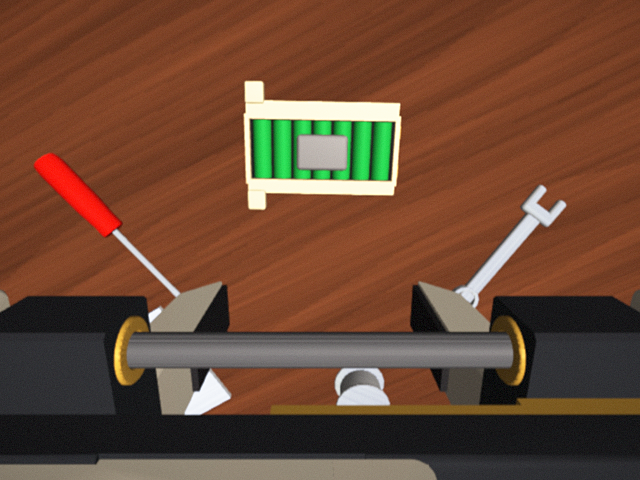

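The wrist view shows the tray handle's top face at about (322,152). The ears are on the left and the plain nose is on the right at column 400. The driver, spanner and spool are clear of it.

Run:
```python
from h import *
a=np.load('w3c.npy'); c=(a[:,:3],a[:,3:6],a[:,6]); im=cv2.imread('pics/w3.png'); H,S,V=cv2.split(cv2.cvtColor(im,cv2.COLOR_BGR2HSV))
m=((S<60)&(V>90)).astype('uint8'); m[:130]=0;m[180:]=0;m[:,:285]=0;m[:,360:]=0
cn=max(cv2.findContours(m,0,1)[0],key=cv2.contourArea); print(cv2.minAreaRect(cn)); b=cv2.boxPoints(cv2.minAreaRect(cn))
W=np.array([ray(c,*q,.066)[:2] for q in b]); print(W.round(4),'ctr',W.mean(0))
for i in range(4): d=W[i]-W[i-1]; print(np.linalg.norm(d).round(4),np.degrees(np.arctan2(d[1],d[0])).round(1))
def line(p):
    p=np.float32(p); vx,vy,x,y=cv2.fitLine(p,cv2.DIST_HUBER,0,.001,.001).ravel(); return np.degrees(np.arctan2(vy,vx)),p.mean(0)
cr=((S<110)&(V>150)).astype('uint8')
bot=[];top=[];nose=[]
for u in range(275,390):
    y=np.nonzero(cr[85:215,u])[0]+85; bot.append(ray(c,u,y.max()+.5,.004)[:2]); top.append(ray(c,u,y.min()-.5,.008)[:2])
print('near',line(bot),'far',line(top))
plan(*W.mean(0),.06,153.8)
```

```text
((322.0, 151.5), (50.0, 35.0), 0.0)
[[0.4549 0.2172]
 [0.4287 0.2306]
 [0.4474 0.2687]
 [0.4741 0.2562]] ctr [0.45129096 0.24317184]
0.0435 -116.1
0.0294 153.0
0.0424 63.9
0.0294 -25.0
near (np.float32(63.098103), array([0.49812317, 0.23232856], dtype=float32)) far (np.float32(62.71718), array([0.41577712, 0.27168417], dtype=float32))
shift [0.0535 0.0021 0.2054] dist 0.212
rz -0.002
yaw 153.66 z-axis [-0.0015 -0.     -1.    ] pos [0.4986 0.2176 0.2653] j [ 0.23  0.48 -1.06  1.67  0.44  1.25  0.19] t 9.425
```

```bash
python3 -m pendant '[0.0265,0.001,0,0,0,0.012,0.08,0.027,0.001,0.03,0,0,0,0.08,0,0,0.05,0,0,0,0.08,0,0,0.05,0,0,0,0.08,0,0,0.045,0,0,0,0.08,0,0,0.025,0,0,0,0.08,0,0,0.0155,0,0,0,0.08,0,0,0,0,0,0,0.08]'
python3 -c "
from h import *
plan(.4513,.2432,.05,153)"
python3 -m pendant '[0,0,0,0,0,0,0.03,0,0,0,0,0,0,0.03,0,0,0,0,0,0,0.03,0,0,0,0,0,0,0.03]' 40
python3 -m pendant '[0,0,-0.02,0,0,0,0.03,0,0,-0.03,0,0,0,0.03,0,0,-0.03,0,0,0,0.03,0,0,-0.03,0,0,0,0.03,0,0,0,0,0,0,0.03]'
python3 -c "
from h import *
plan(.45,-.06,.16,5.6)"
```

```text
clock: 10.42
position: [0.4516, 0.2433, 0.0502]
ee_rot: [-0.73, -3.055, 0.001]
force: [0.0, 0.5, 0.8]
width: 0.875
gripper_force: 0.0
shift [ 0.0002 -0.0002  0.0002] dist 0.0
rz 0.002
yaw 153.12 z-axis [-1.1e-03 -7.0e-04 -1.0e+00] pos [0.4516 0.2433 0.0502] j [ 0.02  0.67 -0.87  1.99  0.7   0.82 -0.15] t 10.425
clock: 10.92
position: [0.4521, 0.2432, 0.051]
ee_rot: [0.729, 3.056, -0.0]
force: [-2.4, -5.4, 4.7]
width: 0.484
gripper_force: 3.0
clock: 11.55
position: [0.4528, 0.2444, 0.1633]
ee_rot: [0.728, 3.053, 0.004]
force: [0.9, -0.5, -4.6]
width: 0.478
gripper_force: 40.0
shift [-0.1348 -0.273   0.0026] dist 0.304
rz 2.576
yaw 153.19 z-axis [ 0.0037  0.0021 -1.    ] pos [0.4528 0.2444 0.1633] j [ 0.13  0.53 -1.01  1.88  0.53  1.02 -0.  ] t 11.55
```

```bash
python3 -m pendant '[0,0,0,0,0,0.17,0.03,0,0,0,0,0,0.17,0.03,0,0,0,0,0,0.17,0.03,0,0,0,0,0,0.17,0.03,0,0,0,0,0,0.17,0.03,0,0,0,0,0,0.17,0.03,0,0,0,0,0,0.17,0.03,0,0,0,0,0,0.17,0.03]'
python3 -m pendant '[0,0,0,0,0,0.17,0.03,0,0,0,0,0,0.17,0.03,0,0,0,0,0,0.17,0.03,0,0,0,0,0,0.17,0.03,0,0,0,0,0,0.17,0.03,0,0,0,0,0,0.17,0.03,0,0,0,0,0,0.17,0.03,0,0,0,0,0,0,0.03]'
python3 -c "
from h import *
plan(.603,-.042,.14,5.7)"
```

```text
clock: 12.55
position: [0.4512, 0.2429, 0.1597]
ee_rot: [-2.493, -1.912, 0.003]
force: [-0.2, -0.3, -3.7]
width: 0.477
gripper_force: 40.0
clock: 13.55
position: [0.4512, 0.2431, 0.1598]
ee_rot: [3.134, 0.197, -0.002]
force: [-0.5, 0.0, -4.7]
width: 0.477
gripper_force: 40.0
shift [0.115  0.3018 0.02  ] dist 0.324
rz 0.026
yaw 7.18 z-axis [-0.0014 -0.0012 -1.    ] pos [0.4512 0.2431 0.1598] j [-0.3   0.37 -0.38  1.92  0.18  0.89 -2.22] t 13.55
```

```bash
python3 -m pendant '[0.0164,0.0431,0,0,0,0,0.03,0.0164,0.0431,0,0,0,0,0.03,0.0164,0.0431,0,0,0,0,0.03,0.0164,0.0431,0,0,0,0,0.03,0.0164,0.0431,0,0,0,0,0.03,0.0164,0.0431,0.02,0,0,0,0.03,0.0166,0.0431,0.03,0,0,0.026,0.03,0,0,0.01,0,0,0,0.03,0,0,0,0,0,0,0.03]'
python3 - <<'E'
from h import *
plan(.603,-.042,.07,5.7)
s=observe(); im=save('wrist','w4.png'); c=cam('wrist',s)
np.save('w4c.npy',np.hstack([c[0],c[1],c[2][:,None]]))
save('scene','s4.png')
E
```

```text
clock: 14.68
position: [0.602, -0.0414, 0.0992]
ee_rot: [-3.137, -0.158, 0.005]
force: [-0.2, 0.3, -4.5]
width: 0.476
gripper_force: 40.0
shift [0.001  0.0007 0.0292] dist 0.029
rz 0.001
yaw 5.76 z-axis [-3.4e-03  8.0e-04 -1.0e+00] pos [ 0.602  -0.0414  0.0992] j [ 0.17  0.56 -0.27  1.76  0.19  0.85 -1.66] t 14.675
```

View pics/w4.png

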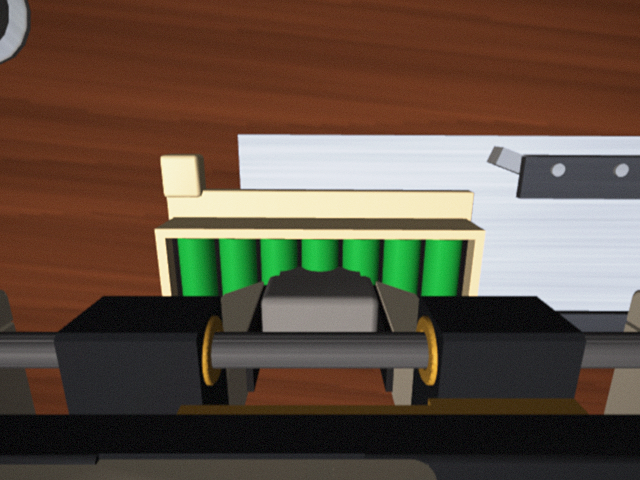

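The nose points into the rails. The tray's side edge is at row ~190, the plate's edge at row ~135, and both look parallel.

Run:
```python
from h import *
a=np.load('w4c.npy'); c=(a[:,:3],a[:,3:6],a[:,6]); im=cv2.imread('pics/w4.png'); H,S,V=cv2.split(cv2.cvtColor(im,cv2.COLOR_BGR2HSV))
O=np.array([.6127,-.1418]); t=np.radians(-84.4); ex=np.array([np.cos(t),np.sin(t)]); ey=np.array([-ex[1],ex[0]])
def D(u,v,z): p=ray(c,u,v,z)[:2]-O; return np.array([p@ex,p@ey])
def top(u0,u1,r0,r1,mask,z):
    p=[]
    for u in range(u0,u1):
        y=np.nonzero(mask[r0:r1,u])[0]
        if len(y): p.append(D(u,y.min()+r0-.5,z))
    p=np.float32(p); f=np.polyfit(p[:,0],p[:,1],1); return 'slope deg',np.degrees(f[0]).round(2),'mean',p.mean(0).round(4)
cream=(H>12)&(H<35)&(S>25)&(S<130)&(V>130)
plate=(S<40)&(V>150)
print('plate',top(260,620,120,160,plate,.006))
for z in (.055,.058): print('tray edge',top(215,465,175,210,cream,z),'nose',D(472.5,192,z),'tail',D(169,197,z))
print('lip',D(520,156,.024),D(517,198,.024))
for n in('s4',):
    pass
s=observe(); p=s['position'][:2]-O; print('tcp dock',p@ex,p@ey)
```

```text
plate ('slope deg', np.float64(-0.02), 'mean', array([-0.0306,  0.0694], dtype=float32))
tray edge ('slope deg', np.float64(-0.03), 'mean', array([-0.0913,  0.0443], dtype=float32)) nose [-0.02644325  0.0437164 ] tail [-0.17475145  0.04069557]
tray edge ('slope deg', np.float64(-0.03), 'mean', array([-0.0915,  0.0448], dtype=float32)) nose [-0.02761207  0.04421085] tail [-0.17359378  0.04123741]
lip [0.00959044 0.05870154] [0.01133011 0.03526817]
tcp dock -0.10201834628683716 0.00039237215594848117
```

```bash
python3 -m pendant '[0.0004,0,0.02,0,0,0,0.03,0,0,0.014,0,0,0,0.03,0,0,0.005,0,0,0,0.03,0,0,0,0,0,0,0.03]'
python3 -c "
from h import *
plan(.603,-.042,.058,5.6)"
```

```text
clock: 15.28
position: [0.6037, -0.0414, 0.0618]
ee_rot: [-3.138, -0.154, 0.0]
force: [-0.0, 0.7, -4.3]
width: 0.478
gripper_force: 40.0
shift [-0.0007  0.0005  0.0038] dist 0.004
rz 0.001
yaw 5.64 z-axis [-2.e-04  0.e+00 -1.e+00] pos [ 0.6037 -0.0414  0.0618] j [ 0.16  0.61 -0.25  1.78  0.21  0.77 -1.68] t 15.275
```

```bash
python3 -m pendant '[-0.0004,0,0.0035,0,0,0,0.03,0,0,0,0,0,0,0.03,0,0.02,0,0,0,0,0.03,0,0.02,0,0,0,0,0.03,0,0.02,0,0,0,0,0.03,0,0.01,0,0,0,0,0.03,0,0,0,0,0,0,0.03]'
python3 -c "
from h import *
plan(.6177,-.194,.058,5.6)"
```

```text
clock: 16.15
position: [0.6101, -0.1128, 0.0581]
ee_rot: [3.138, 0.15, -0.0]
force: [-0.0, 0.2, -3.3]
width: 0.481
gripper_force: 40.0
shift [-0.0002  0.0815  0.0001] dist 0.082
rz -0.002
yaw 5.48 z-axis [-1.e-04 -2.e-04 -1.e+00] pos [ 0.6101 -0.1128  0.0581] j [ 0.27  0.63 -0.25  1.75  0.21  0.79 -1.56] t 16.15
```

```bash
python3 -m pendant '[0,0.018,0,0,0,0,0.03,0,0.018,0,0,0,0,0.03,0,0.018,0,0,0,0,0.03,0,0.014,0,0,0,0,0.03,0,0.006,0,0,0,0,0.03,0,0,0,0,0,0,0.03]'
python3 -m pendant '[0,0.003,0,0,0,0,0.03,0,0.002,0,0,0,0,0.03,0,0.001,0,0,0,0,0.03]'
python3 -m pendant '[0,0.002,0,0,0,0,0.03,0,0.001,0,0,0,0,0.03,0,0,0,0,0,0,0.03]'
python3 -c "
from h import *
plan(.6177,-.194,.058,5.6)"
```

```text
clock: 16.9
position: [0.6173, -0.1854, 0.0581]
ee_rot: [-3.138, -0.152, 0.0]
force: [0.4, 0.2, -4.2]
width: 0.474
gripper_force: 40.0
clock: 17.27
position: [0.618, -0.191, 0.0583]
ee_rot: [3.138, 0.154, -0.0]
force: [-0.3, -0.3, -4.4]
width: 0.476
gripper_force: 40.0
clock: 17.65
position: [0.6182, -0.1942, 0.0582]
ee_rot: [3.138, 0.153, -0.0]
force: [-0.2, -0.6, -4.7]
width: 0.475
gripper_force: 40.0
shift [-0.0005 -0.0003  0.0002] dist 0.001
rz -0.0
yaw 5.59 z-axis [-1.e-04 -1.e-04 -1.e+00] pos [ 0.6182 -0.1942  0.0582] j [ 0.39  0.67 -0.25  1.67  0.21  0.83 -1.43] t 17.65
```

```bash
python3 -m pendant '[0,0.001,0.0008,0,0,0,0.03,0,0.001,0,0,0,0,0.03,0,0.001,0,0,0,0,0.03,0,0,0,0,0,0,0.03]'
python3 -m pendant '[0,0.001,0.0005,0,0,0,0.03,0,0.001,0,0,0,0,0.03,0,0,0,0,0,0,0.03]'
```

```text
clock: 18.15
position: [0.6184, -0.1951, 0.0574]
ee_rot: [-3.136, -0.156, 0.001]
force: [-1.9, 6.3, -1.0]
width: 0.477
gripper_force: 40.0
clock: 18.52
position: [0.6184, -0.1952, 0.0573]
ee_rot: [-3.134, -0.157, 0.002]
force: [-3.7, 10.2, 3.4]
width: 0.477
gripper_force: 40.0
```

```bash
python3 -m pendant '[0,0.001,0,0,0,0,0.03,0,0,0,0,0,0,0.03,0,0,0,0,0,0,0.06,0,0,0,0,0,0,0.065,0,0,0,0,0,0,0.065]'
python3 -m pendant '[0,0,-0.02,0,0,0,0.07,0,0,-0.04,0,0,0,0.07,0,0,-0.05,0,0,0,0.07,0.0,-0.03,-0.05,0,0,0,0.07,-0.05,-0.03,-0.05,0,0,0,0.07,-0.06,0,-0.02,0,0,0,0.07,-0.06,0,0,0,0,0,0.07,0,0,0,0,0,0,0.07]'
python3 - <<'E'
from h import *
s=observe(); print(s['position'].round(3))
w=save('wrist','w5.png'); c=cam('wrist',s); np.save('w5c.npy',np.hstack([c[0],c[1],c[2][:,None]]))
a=save('scene','s5.png')
cv2.imwrite('pics/s5c.png',np.hstack([cv2.resize(a[180:380,180:460,::-1],(560,400)),cv2.resize(w[:,:,::-1],(240,180)).repeat(1,0) if 0 else np.zeros((400,1,3),'uint8')]))
E
```

```text
clock: 19.15
position: [0.6193, -0.2009, 0.0574]
ee_rot: [3.137, 0.152, 0.002]
force: [-0.2, 0.5, 0.9]
width: 0.7
gripper_force: 0.0
clock: 20.15
position: [0.4502, -0.1624, 0.279]
ee_rot: [3.136, 0.149, -0.001]
force: [0.5, -0.8, 0.6]
width: 0.763
gripper_force: 0.0
[ 0.45  -0.162  0.279]
```

View pics/s5c.png

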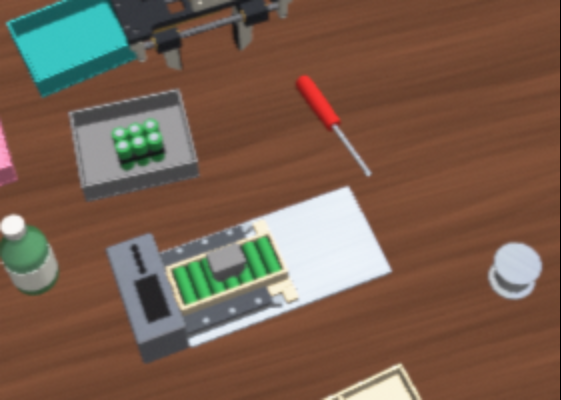

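View pics/w5.png

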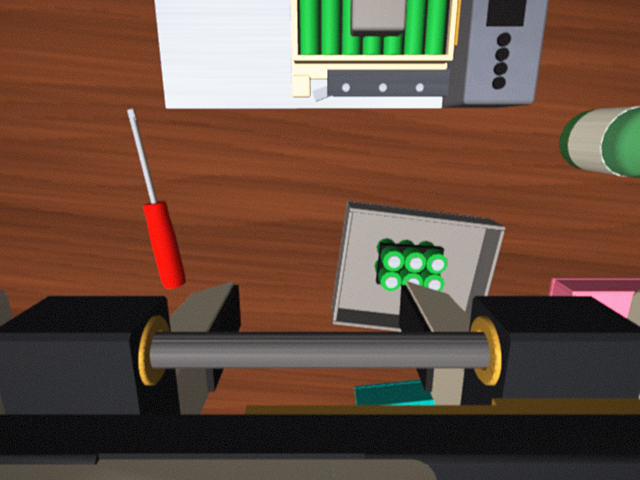

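The pack stands inside the grey bin (caps near (415,270) in the wrist view), and the tray is in the rails. I'll check numerically how far home it is.

Run:
```python
from h import *
a=np.load('w5c.npy'); c=(a[:,:3],a[:,3:6],a[:,6]); im=cv2.imread('pics/w5.png')
O=np.array([.6127,-.1418]); t=np.radians(-84.4); ex=np.array([np.cos(t),np.sin(t)]); ey=np.array([-ex[1],ex[0]])
def D(u,v,z): p=ray(c,u,v,z)[:2]-O; return (np.array([p@ex,p@ey])*1000).round(1)
print('ear tail edge',D(292.5,75,.018),'ear front',D(310,75,.018))
print('handle top',D(352,10,.072),D(406,10,.072))
print('plate corner',D(166,108,.006),'lip start',D(328,75,.024),'head top-front',D(463,103,.07),D(470,60,.07))
cv2.imwrite('pics/w5c.png',cv2.resize(im[0:115,280:480],(800,460),interpolation=cv2.INTER_CUBIC))
```

```text
ear tail edge [-20.2 -41.7] ear front [ -3.4 -41.7]
handle top [31.6  0.3] [74.8  0.3]
plate corner [-149.4  -71. ] lip start [ 13.7 -42.4] head top-front [128.2 -70.1] [130.6 -36.3]
```

View pics/w5c.png

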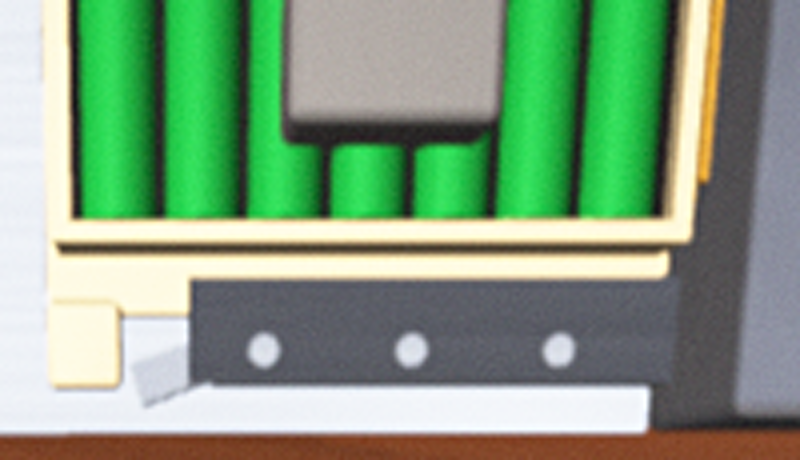

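```bash
python3 -c "
from cell import sign_off
print(sign_off())"
```

```text
the job is handed in; nothing more can be done
None
```

The job is handed in at about 20 s on the robot's clock: the dead pack stands in the grey scrap bin, and the turned tray is in the rails against the charger head, its handle measured within about 1 mm of home; I moved nothing else.

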